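# Pack the sold panel meter at a radio flea market

### The arm

A 6-joint arm with a two-finger parallel gripper is mounted at the origin on the work surface. World frame = base frame: x ahead of the robot, y to its left, z up, the work surface at z = 0. Lengths are in m, angles in rad, forces in N, time in s.
With the tool pointing down it reaches from about 0.35 to 0.85 m from the base axis. Payload 8.1 kg.
Tool frame: the origin (TCP) lies where the fingers leave the gripper's body, on its centre line; the fingertips stand 84 mm ahead of it and the grasp point (between the pads) lies 65 mm ahead of it; z points along the fingers, y is the line along which they close (so a half turn about z gives the same grasp; the last joint's range is limited). The gripper opens to 93 mm and grips with 3 to 60 N. Pads are 15 mm wide; open, the fingers measure 128 mm over their backs; the gripper's body (75 mm by 188 mm) begins 65 mm behind the grasp point.
Start: joints at [1.208, 0.13, 1.488, -0, 1.523, -0.085], TCP at [0.165, 0.577, 0.303] pointing down, gripper open.
Joint ranges: [-2.96, 2.96], [-0.89, 2.26], [0.02, 2.5], [-1.34, 4.48], [0, 2.73], [-2.66, 2.66]. Speed limits (rad/s): [2.39, 2.39, 2.79, 3.14, 3.14, 3.14].

### API

Orientations are given as a rotation vector (axis times angle).
In Python, from plant import robot gives the robot as it stands.
- The arm moves only by the shell command python3 -m jog 'ROWS' [FORCE]. ROWS is text: rows parted by semicolons, each of 5 numbers parted by spaces: the opening, from 0 (shut) to 1 (fully open), then the shift along the tool's x, y, z in m, then the turn about the tool's z in degrees. A call has 1 to 10 rows; each row shifts and turns the commanded pose from where the row before left it, along the tool's axes as they then stand; what a row does not reach is not made up. A row lasts 1/12 s, in which the tool goes at most 41.7 mm and 7.16 degrees, less where a joint would pass 70% of its speed; a pose out of reach is approached as far as the arm can. A call with a gripper value outside its range is refused whole. The fingers move at their own pace and stop on an object; FORCE is the grip in N (left out, the last holds). Time passes only in rows, so rows that do not move let the fingers close. It gives the time, the measured TCP pose, the force, the opening and the grip force at its end, in the units of the state.
- robot.read_state(): the state, without advancing time (a new reading comes with each control period).
- robot.read_camera(name): name is "scene" or "top"; returns a dict with "color" (400x640x3 uint8, red, green, blue), "intrinsics" (3x3 intrinsics, pixels), "pose" (4x4, takes a point from camera to world coordinates). Camera axes: x right, y down, z forward; pixel columns grow to the right and rows downward; lengths in m; the calibration is good to about 2 mm. A picture is of the moment at which its call begins. There is no depth.
- robot.close_job(): hands the job in; it is judged then, once.
The state is a dict: "t": time; "q": joint angles; "dq": joint speeds; "joint_torque": joint torques, N m; "tool_pos": TCP position; "orientation": TCP orientation; "force": force on the tool from outside, world axes, zero at the start; "wrist_torque": the same for the moment, N m; "opening": finger opening in m; "gripper_force": force on a finger pad.
Only numpy, scipy, OpenCV 4.12 (cv2) and the standard library are available. Lean on these libraries where they do the work, as an engineer would, in place of code of your own. Each camera call takes 0.05 s, during which the arm holds its last target. There are 200 camera calls.

### The job

The square-faced panel meter in the junk bin has been sold: take it out of the bin and set it down gently, dial up, on the floor of the half-folded carton, and fold up the carton's three loose flaps so that all its walls stand upright. Do the two jobs in either order; never drop the meter, leave the other two parts in the bin, and do not shift or knock over the things standing round about.

Things in the scene. Friction and masses are not known exactly. Their poses are not given: they have to be found in the camera images.
- bin: Open grey plastic bin fixed to the table, 156 (its x) by 278 (its y) by 55 mm high outside, walls 3 mm, inner floor 3 mm above the table. Origin: centre of the underside. It stands left or right of the middle, the carton on the other side. It holds the square meter, the round meter and the transformer in a row along its y, in any order, about 84 mm apart.
- square_meter: THE METER SOLD: black panel meter standing dial up. Square bezel 56 x 56 mm, 14 mm thick, from 30 to 44 mm above the origin, over a round barrel of diameter 46 mm and height 30 mm; white dial on top. About 120 g. Origin: centre of the underside of the barrel; z up through the dial, x and y along the bezel's sides. Any yaw. Its bezel can be gripped across either pair of sides.
- round_meter: Another panel meter, round: black bezel of diameter 58 mm, 40 mm high overall. Stays in the bin. Origin: centre of the underside.
- transformer: Small mains transformer, steel core 52 (its x) by 22 mm with a copper winding 32 by 42 (its y) mm, 44 mm high. Stays in the bin. Origin: centre of the underside.
- carton: Small cardboard tray carton fixed to the table: floor 130 x 130 mm, 4 mm thick, its rear wall (at +x of the carton, 55 mm high, 4 mm thick) already standing, the flaps at -x, +y and -y only partly raised. Origin: centre of the underside of the floor; axes along the sides.
- carton_in (a point): Centre of the top face of the carton's floor, 4 mm above the table; axes as the carton's.
- flap_near (a joint): Fold of the flap on the carton's -x (robot's) side, rad: 0 = lying flat outwards, 1.571 = upright, stop at 1.65. Hinge line 65 mm from the carton's centre, 4 mm above the table. Flap: 55 mm from hinge to free edge, 124 mm wide, 4 mm thick, 30 g. The fold is slightly stiff (0.03 N m, about 0.6 N at the free edge), so the flap stays where it is left. Starts between 0.35 and 0.85.
- flap_near_edge (a point): Middle of the free edge of that flap (-x (robot's) side), in mid-thickness.
- flap_left (a joint): Fold of the flap on the carton's +y side, rad: 0 = lying flat outwards, 1.571 = upright, stop at 1.65. Hinge line 65 mm from the carton's centre, 4 mm above the table. Flap: 55 mm from hinge to free edge, 124 mm wide, 4 mm thick, 30 g. The fold is slightly stiff (0.03 N m, about 0.6 N at the free edge), so the flap stays where it is left. Starts between 0.35 and 0.85.
- flap_left_edge (a point): Middle of the free edge of that flap (+y side), in mid-thickness.
- flap_right (a joint): Fold of the flap on the carton's -y side, rad: 0 = lying flat outwards, 1.571 = upright, stop at 1.65. Hinge line 65 mm from the carton's centre, 4 mm above the table. Flap: 55 mm from hinge to free edge, 124 mm wide, 4 mm thick, 30 g. The fold is slightly stiff (0.03 N m, about 0.6 N at the free edge), so the flap stays where it is left. Starts between 0.35 and 0.85.
- flap_right_edge (a point): Middle of the free edge of that flap (-y side), in mid-thickness.
- walkie: Bystander: black hand-held radio standing upright between bin and carton, 58 x 36 mm, 130 mm high, with a stub antenna to 215 mm. Origin: centre of the underside.
- mug: Bystander: white mug, radius 38 mm, 85 mm high, handle on its +y side. Origin: centre of the underside.
- spray_can: Bystander: upright spray can, radius 26 mm, 150 mm high. Origin: centre of the underside.
- screwdriver: Bystander: screwdriver lying on the table, 170 mm long along its x, under 35 mm high. Origin: on the table below its middle.
Things that resemble listed ones, but are neither listed nor needed, are in the scene too. What is shaped like the round_meter but blue or yellow is not meant.

How it is judged:
At the end, for the whole second after the job is handed in: All three flaps are upright and still (1.40 to 1.74 rad); the square meter rests on the carton floor, dial up within 0.15 rad, within 40 mm of the floor centre along both sides and at most 6 mm above it; the round meter and the transformer are still in the bin (value of joint flap_near between 1.4 and 1.74 rad and velocity of joint flap_near between -0.05 and 0.05 rad/s and value of joint flap_left between 1.4 and 1.74 rad and velocity of joint flap_left between -0.05 and 0.05 rad/s and value of joint flap_right between 1.4 and 1.74 rad and velocity of joint flap_right between -0.05 and 0.05 rad/s and x of square_meter in the frame of carton_in between -0.04 and 0.04 m and y of square_meter in the frame of carton_in between -0.04 and 0.04 m and z of square_meter in the frame of carton_in below 0.006 m and angle between square_meter's own z axis and vertical below 0.15 rad and linear speed of square_meter below 0.02 m/s and x of round_meter in the frame of bin between -0.078 and 0.078 m and y of round_meter in the frame of bin between -0.139 and 0.139 m and height (world z) of each of round_meter, transformer below 0.05 m and x of transformer in the frame of bin between -0.078 and 0.078 m and y of transformer in the frame of bin between -0.139 and 0.139 m); the robot touches nothing.
It fails at once if the square meter falls freely (faster than 0.7 m/s while not held by the fingers): dropped or thrown (linear speed of square_meter above 0.7 m/s and contact force between square_meter and the fingers below 0.05 N).
It fails at once if the hand-held radio is shifted by more than 30 mm or knocked over (distance of walkie from where it was at the start of the episode above 0.03 m or angle between walkie's own z axis and vertical above 0.5 rad).
It fails at once if the mug is shifted by more than 30 mm or knocked over (distance of mug from where it was at the start of the episode above 0.03 m or angle between mug's own z axis and vertical above 0.5 rad).
It fails at once if the spray can is shifted by more than 30 mm or knocked over (distance of spray_can from where it was at the start of the episode above 0.03 m or angle between spray_can's own z axis and vertical above 0.5 rad).
It fails at once if the screwdriver is shifted by more than 30 mm (distance of screwdriver from where it was at the start of the episode above 0.03 m).
It also fails if it takes over 64 s, if anything falls off the work surface, if the arm or the gripper's body presses on something with over 40 N, if the wrist force passes 120 N, or if a joint passes its speed limit or range.

## Working session

There is one attempt and no reset: what is moved stays moved. The work goes in short steps, Python scripts to look and compute and a shell command to move; the robot and the scene stay as the last step left them, time stands still between calls to the robot, and variables do not carry over. Pictures are saved under pics/ and viewed, at most 10 in all, crops included, and the job is handed in when it is done.

```bash
ls; mkdir -p pics; cat > h.py <<'E'
import numpy as np, cv2
from plant import robot
def shot(n,f=None):
    c=robot.read_camera(n)
    if f: cv2.imwrite('pics/'+f,c['color'][:,:,::-1])
    return c
def ray(c,uv,z):
    K=np.array(c['intrinsics']);P=np.array(c['pose'])
    d=P[:3,:3]@np.linalg.solve(K,[uv[0],uv[1],1]);o=P[:3,3]
    return o+d*(z-o[2])/d[2]
def proj(c,p):
    K=np.array(c['intrinsics']);P=np.array(c['pose'])
    q=K@(P[:3,:3].T@(np.array(p)-P[:3,3]));return q[:2]/q[2]
E
python3 - <<'E'
from h import *
a=shot('top','top0.png');b=shot('scene','scene0.png')
for c in(a,b):print(np.round(c['pose'],3),np.round(c['intrinsics'],1))
s=robot.read_state();print(s['t'],s['tool_pos'],s['orientation'],s['opening'])
E
```

```text
pics
[[ 0.019 -0.991  0.134  0.377]
 [-1.    -0.022 -0.02   0.007]
 [ 0.023 -0.133 -0.991  1.306]
 [ 0.     0.     0.     1.   ]] [[471.8   0.  304.6]
 [  0.  471.8 203.5]
 [  0.    0.    1. ]]
[[-0.052  0.527 -0.848  1.52 ]
 [ 0.998  0.049 -0.03   0.02 ]
 [ 0.026 -0.848 -0.529  0.661]
 [ 0.     0.     0.     1.   ]] [[509.5   0.  320.5]
 [  0.  509.5 201.7]
 [  0.    0.    1. ]]
0.1 [0.16441154 0.576652   0.30179343] [-4.34951954e-01 -3.11098334e+00  2.55271010e-03] 0.09280249757893919
```

View pics/top0.png

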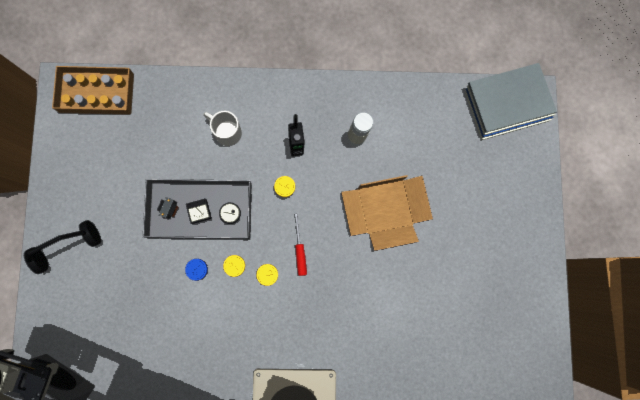

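View pics/scene0.png

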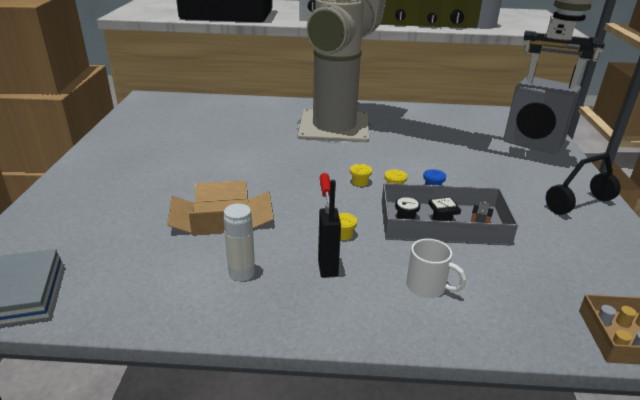

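Top view: the row in the bin holds the transformer (167,208), the square meter (199,211) and the round meter (230,213). Possible mistakes are the round meter (230,213), the yellow ones (285,187), (234,266) and (267,275), the blue one (196,270) and the transformer. I choose (199,211) because it has a square white dial on a black square. The carton is at about (388,210), with its standing wall at the top, the near flap at the bottom, and the left and right flaps at the sides. Next is one close crop to check.

```bash
python3 - <<'E'
from h import *
c=shot('top');im=c['color'][:,:,::-1].copy()
a=cv2.resize(im[170:250,140:260],None,fx=5,fy=5,interpolation=cv2.INTER_CUBIC)
b=cv2.resize(im[165:258,330:440],None,fx=3.6,fy=3.6,interpolation=cv2.INTER_CUBIC)
a=cv2.resize(im[170:250,140:260],None,fx=3.3,fy=3.3,interpolation=cv2.INTER_CUBIC)
W=np.zeros((340,800,3),np.uint8);W[:a.shape[0],:a.shape[1]]=a;W[:b.shape[0],400:400+b.shape[1]]=b
cv2.imwrite('pics/crop1.png',W)
# white dial of square
r=im[190:230,180:216].astype(int)
m=(r.min(2)>150).astype(np.uint8);n,l,s,ce=cv2.connectedComponentsWithStats(m)
k=1+s[1:,4].argmax();cs,_=cv2.findContours((l==k).astype(np.uint8),0,2)
rc=cv2.minAreaRect(cs[0]);print(s[k],ce[k]+[180,190],rc)
d=(r.max(2)<45).astype(np.uint8)|m;n,l,s,ce=cv2.connectedComponentsWithStats(d)
k=1+s[1:,4].argmax();cs,_=cv2.findContours((l==k).astype(np.uint8),0,2)
rc2=cv2.minAreaRect(cs[0]);print('bezel',rc2, s[k])
p=np.array(rc[0])+[180,190];print('dial',ray(c,p,.047));print('bez',ray(c,np.array(rc2[0])+[180,190],.047))
for q in cv2.boxPoints(rc): print(ray(c,q+[180,190],.047).round(4))
for y in range(196,226):print(' '.join('%3d'%v for v in im[y,182:216].mean(1)))
E
```

```text
[  9  15  19  16 214] [198.23831776 212.63551402] ((18.235851287841797, 22.575471878051758), (12.499810218811035, 17.44478988647461), 74.05460357666016)
bezel ((19.40769386291504, 23.661537170410156), (15.34851360321045, 19.207569122314453), 74.74488067626953) [  9  15  22  19 247]
dial [0.51613321 0.26532885 0.047     ]
bez [0.51328364 0.26207145 0.047     ]
[0.5253 0.2927 0.047 ]
[0.5392 0.2487 0.047 ]
[0.507 0.238 0.047]
[0.4932 0.2819 0.047 ]
136 135 133 136 136 133 133 134 132 135 135 134 135 135 135 135 136 137 136 136 137 135 134 136 137 136 136 138 138 137 138 138 137 137
135 134 135 135 133 136 134 134 134 134 135 134 134 134 136 136 137 135 137 135 135 135 130 131 135 136 137 136 138 139 137 138 138 137
134 134 134 135 134 134 133 134 134 135 134 135 135 134 136 137 135 134 133 129 125 122  87  98 123 136 138 138 136 139 137 137 138 138
135 135 133 132 135 135 134 134 134 135 135 135 135 135 135 129 126 124 100  77  63  53  43  43  74 126 138 136 137 137 137 138 137 139
134 133 132 133 133 134 135 134 135 136 132 129 129 128 124  86  76  59  47  40  40  36  31  35  42 117 1
[... 2730 characters left out ...]
  81 126 138 137 137
135 133 136 134 135 135 135 125  71  89 137 105  76  57  41  27  21  21  28  34  44  53  55  68  80 123 132 133 133 134 136 139 137 138
135 134 134 136 136 135 137 130  77  48  51  35  24  23  24  31  36  53  66  71  72  73  79 123 131 137 138 138 138 138 137 137 137 138
135 135 136 135 135 135 136 132  92  53  31  31  36  50  55  59  66  78 120 131 130 131 131 136 137 137 137 140 137 139 138 137 137 138
133 134 135 136 136 136 134 134 133 125  85  69  70  73  71  79 121 132 136 138 136 137 137 137 137 136 138 138 138 138 138 138 138 139
137 134 136 134 136 134 136 136 135 134 131 130 128 129 130 130 135 138 137 137 137 138 137 139 137 136 138 138 138 140 138 139 140 139
```

View pics/crop1.png

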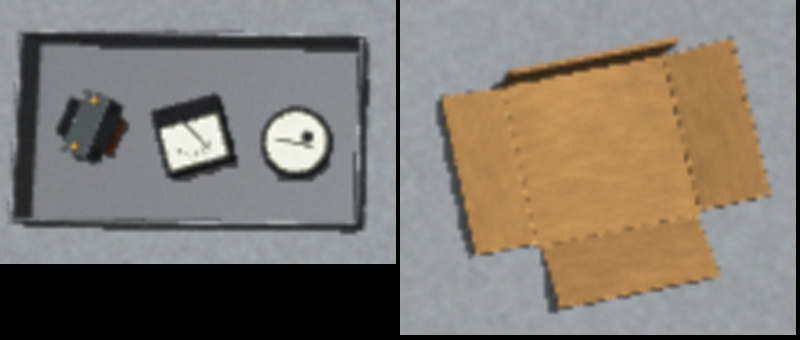

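The crop confirms it: the square-faced black meter is in the middle, with the transformer to its left and the round meter to its right. In the carton the floor's near corners are at crop (540,245) and (697,217), and the flap free edges are at (443,97)-(473,254), (557,308)-(718,273) and (733,38)-(770,195).

```bash
python3 - <<'E'
from h import *
from scipy.optimize import brentq
c=shot('top');im=c['color'][:,:,::-1].copy()
r=im[190:230,180:216].astype(int).mean(2)
d=((r<62)|(r>150)).astype(np.uint8);d=cv2.morphologyEx(d,3,np.ones((3,3),np.uint8))
cs,_=cv2.findContours(d,0,2);k=max(cs,key=cv2.contourArea);rc=cv2.minAreaRect(k)
print(rc);B=[ray(c,q+[180,190],.047) for q in cv2.boxPoints(rc)]
print(ray(c,np.array(rc[0])+[180,190],.047));
for i in range(4):e=B[(i+1)%4]-B[i];print(np.linalg.norm(e),np.degrees(np.arctan2(e[1],e[0])))
px=lambda x,y:((x-400+.5)/3.6-.5+330,(y+.5)/3.6-.5+165)
F=[ray(c,px(*p),.004) for p in[(540,245),(697,217),(665,56),(503,88)]]
for i in range(4):e=F[(i+1)%4]-F[i];print('carton',F[i],np.linalg.norm(e),np.degrees(np.arctan2(e[1],e[0])))
e1=F[0]-F[1];yaw=np.arctan2(-e1[0],e1[1]);C=np.mean(F,0);print('C',C,np.degrees(yaw))
X=np.array([np.cos(yaw),np.sin(yaw),0]);Y=np.array([-X[1],X[0],0])
for n,D,p in(('near',-X,(637.5,290.5)),('left',Y,(458,175)),('right',-Y,(751.5,116.5))):
    f=lambda t:(ray(c,px(*p),.004+.055*np.sin(t))-C)@D-.065-.055*np.cos(t)
    print(n,[(t.round(2),f(t).round(4)) for t in np.arange(.2,1.1,.1)])
white=lambda b:0
for n,p,z in(('spray',(362,121),.15),('walkie ant',(296,119),.215),('walkie base',(298,155),.0),('mug',(224,127),.085),('sd tip',(296,214),.01),('sd end',(301,275),.02)):print(n,ray(c,p,z).round(3))
s=robot.read_state();print(s['t'],s['tool_pos'],s['orientation'])
E
```

```text
((18.70588493347168, 21.323530197143555), (21.828205108642578, 21.10059928894043), 75.96376037597656)
[0.51952556 0.26424419 0.047     ]
0.055961053396191264 -74.38512272233477
0.05916200668237003 -163.57094358260406
0.05564340405357206 105.46591679734838
0.0590227399664623 16.73955998314777
carton [ 0.4750615  -0.19798643  0.004     ] 0.12410827430351608 -78.75854290767167
carton [ 0.49925567 -0.31971361  0.004     ] 0.12811044923888668 10.674817756324678
carton [ 0.62514908 -0.29598311  0.004     ] 0.13014151277131097 102.55862246851252
carton [ 0.59685132 -0.16895535  0.004     ] 0.12520209182339173 -166.59258720873768
C [ 0.54907939 -0.24565963  0.004     ] 11.241457092328336
near [(np.float64(0.2), np.float64(-0.0081)), (np.float64(0.3), np.float64(-0.0067)), (np.float64(0.4), np.float64(-0.0048)), (np.float64(0.5), np.float64(-0.0024)), (np.float64(0.6), np.float64(0.0005)), (np.float64(0.7), np.float64(0.0039)), (np.float64(0.8), np.float64(0.0077)), (np.float64(0.9), np.float64(0.0118)), (np.float64(1.0), np.float64(0.0163))]
left [(np.float64(0.2), np.float64(-0.0042)), (np.
[... 232 characters left out ...]
np.float64(0.9), np.float64(0.0197)), (np.float64(1.0), np.float64(0.0246))]
right [(np.float64(0.2), np.float64(-0.0011)), (np.float64(0.3), np.float64(-0.0014)), (np.float64(0.4), np.float64(-0.0011)), (np.float64(0.5), np.float64(-0.0002)), (np.float64(0.6), np.float64(0.0012)), (np.float64(0.7), np.float64(0.0032)), (np.float64(0.8), np.float64(0.0057)), (np.float64(0.9), np.float64(0.0087)), (np.float64(1.0), np.float64(0.0122))]
spray [ 0.748 -0.158  0.15 ]
walkie ant [0.728 0.009 0.215]
walkie base [0.691 0.002 0.   ]
mug [0.742 0.201 0.085]
sd tip [0.522 0.004 0.01 ]
sd end [ 0.356 -0.013  0.02 ]
0.2 [0.16441192 0.57676388 0.3020653 ] [-4.34843231e-01 -3.11107189e+00  1.81224089e-03]
```

```bash
cat >> h.py <<'E'
from scipy.spatial.transform import Rotation as Ro
def go(target,ang=None):
    s=robot.read_state();R=Ro.from_rotvec(s['orientation']).as_matrix();y=R[:,1];phi=np.degrees(np.arctan2(y[1],y[0]))
    d=R.T@(np.array(target)-s['tool_pos'])
    print('t',round(s['t'],2),'pos',s['tool_pos'].round(4),'phi',phi.round(2),'tilt',R[:,2].round(3),'F',np.round(s['force'],1),'open',round(s['opening'],4),'| shift',d.round(4),'turn',None if ang is None else round(phi-ang,1))
E
R="-0.0305 -0.0145 0 0"
python3 -m jog '0.8 -0.0305 -0.0145 0 0;0.8 -0.0305 -0.0145 0 0;0.8 -0.0305 -0.0145 0 0;0.8 -0.0305 -0.0145 0 0;0.8 -0.0305 -0.0145 0 0;0.8 -0.0305 -0.0145 0 0;0.8 -0.0305 -0.0145 0 0' 25
python3 -m jog '0.8 -0.0305 -0.0145 0 0;0.8 -0.0305 -0.0145 0 0;0.8 -0.0305 -0.0145 0 0;0.8 -0.0305 -0.0145 0 0;0.8 -0.0305 -0.0145 0 0;0.8 -0.0305 -0.0145 0 0;0.8 -0.0305 -0.0145 0 0'
python3 -m jog '0.8 0 0 0 7;0.8 0 0 0 7;0.8 0 0 0 7;0.8 0 0 0 7;0.8 0 0 0 7;0.8 0 0 0 7;0.8 0 0 0 7;0.8 0 0 0 7;0.8 0 0 0 2.3;0.8 0 0 0 0'
python3 -c "
from h import *
go([.5205,.264,.105],15.8)"
```

```text
t: 0.78
tool_pos: [0.3429, 0.4195, 0.3026]
orientation: [-0.435, -3.111, 0.0]
force: [0.7, 0.1, -1.0]
opening: 0.0745
gripper_force: 0.0
t: 1.37
tool_pos: [0.5205, 0.2633, 0.3026]
orientation: [-0.435, -3.111, 0.0]
force: [-0.3, -0.2, -0.9]
opening: 0.0741
gripper_force: 0.0
t: 2.2
tool_pos: [0.5194, 0.2646, 0.3025]
orientation: [-1.898, -2.503, 0.001]
force: [0.2, -0.3, 0.6]
opening: 0.0743
gripper_force: 0.0
t 2.2 pos [0.5194 0.2646 0.3025] phi 15.67 tilt [-0. -0. -1.] F [ 0.2 -0.3  0.6] open 0.0743 | shift [-0.0009  0.001   0.1975] turn -0.1
```

```bash

python3 -m jog '0.8 0 0.001 0.03 0;0.8 0 0 0.03 0;0.8 0 0 0.03 0;0.8 0 0 0.025 0;0.8 0 0 0.02 0;0.8 0 0 0.02 0;0.8 0 0 0.015 0;0.8 0 0 0.014 0;0.8 0 0 0.0135 0;0.8 0 0 0 0'
python3 -m jog '0.5 0 0 0 0;0.5 0 0 0 0;0.5 0 0 0 0;0.5 0 0 0 0;0.5 0 0 0 0;0.5 0 0 0 0' 25
python3 -c "
from h import *
shot('scene','s1.png');im=cv2.imread('pics/s1.png')[100:300,300:560];cv2.imwrite('pics/s1c.png',cv2.resize(im,None,fx=3,fy=3))
go([.5205,.264,.105],15.8)"
```

```text
t: 3.03
tool_pos: [0.5186, 0.2642, 0.1018]
orientation: [-1.892, -2.505, 0.007]
force: [-0.4, 0.1, -1.0]
opening: 0.0738
gripper_force: 0.0
t: 3.53
tool_pos: [0.5213, 0.2653, 0.1066]
orientation: [1.895, 2.504, 0.003]
force: [0.1, -0.7, 5.4]
opening: 0.0561
gripper_force: 25.0
t 3.58 pos [0.5214 0.2653 0.1067] phi 15.79 tilt [ 0.002  0.001 -1.   ] F [ 0.4 -0.4  5.9] open 0.0561 | shift [-0.001  -0.0012  0.0017] turn -0.0
```

View pics/s1c.png

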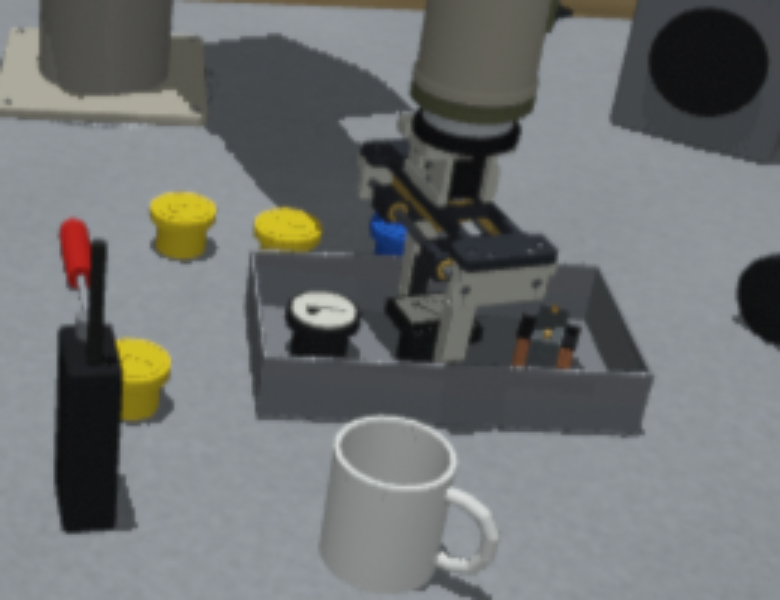

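The meter is held: the fingers sit on both sides of the bezel with the opening at 56 mm, and the neighbours are untouched. I now lift it and carry it to the carton.

```bash

python3 -m jog '0.5 0 0 -0.01 0;0.5 0 0 -0.02 0;0.5 0 0 -0.03 0;0.5 0 0 -0.03 0;0.5 0 0 -0.03 0;0.5 0 0 -0.03 0;0.5 0 0 -0.03 0;0.5 0 0 -0.015 0;0.5 -0.01 -0.002 0 0;0.5 -0.02 -0.004 0 0' 
python3 -m jog '0.5 -0.035 -0.008 0 0;0.5 -0.035 -0.008 0 0;0.5 -0.035 -0.008 0 0;0.5 -0.035 -0.008 0 0;0.5 -0.035 -0.008 0 0;0.5 -0.035 -0.008 0 0;0.5 -0.035 -0.008 0 0;0.5 -0.035 -0.008 0 0;0.5 -0.035 -0.008 0 0;0.5 -0.035 -0.008 0 0'
python3 -m jog '0.5 -0.03 -0.007 0 0;0.5 -0.03 -0.007 0 0;0.5 -0.03 -0.007 0 0;0.5 -0.02 -0.004 0 0;0.5 -0.01 -0.002 0 4.6;0.5 0 0 0 0;0.5 0 0 0 0'
python3 -c "
from h import *
go([.549,-.2457,.1077],11.2)"
```

```text
t: 4.42
tool_pos: [0.5227, 0.2353, 0.3012]
orientation: [1.892, 2.507, 0.003]
force: [0.8, -0.2, -1.7]
opening: 0.0555
gripper_force: 25.0
t: 5.25
tool_pos: [0.5396, -0.1262, 0.2984]
orientation: [-1.894, -2.503, 0.002]
force: [0.4, 0.9, -1.9]
opening: 0.0557
gripper_force: 25.0
t: 5.83
tool_pos: [0.5466, -0.2472, 0.2984]
orientation: [-1.992, -2.425, 0.001]
force: [0.3, 0.5, -2.1]
opening: 0.0559
gripper_force: 25.0
t 5.83 pos [ 0.5466 -0.2472  0.2984] phi 11.21 tilt [-0.003  0.002 -1.   ] F [ 0.3  0.5 -2.1] open 0.0559 | shift [0.0006 0.0031 0.1907] turn 0.0
```

```bash

python3 -m jog '0.5 0 0.001 0.03 0;0.5 0 0.001 0.03 0;0.5 0 0 0.03 0;0.5 0 0 0.03 0;0.5 0 0 0.025 0;0.5 0 0 0.018 0;0.5 0 0 0.01 0;0.5 0 0 0.006 0;0.5 0 0 0 0;0.5 0 0 0 0' 
python3 -c "
from h import *
c=shot('scene','s2.png');im=cv2.imread('pics/s2.png')[150:270,150:300];cv2.imwrite('pics/s2c.png',cv2.resize(im,None,fx=4,fy=4))
go([.549,-.2457,.1077],11.2)"
```

```text
t: 6.67
tool_pos: [0.5501, -0.2464, 0.1222]
orientation: [1.992, 2.428, 0.0]
force: [0.7, -0.9, -1.1]
opening: 0.0557
gripper_force: 25.0
t 6.72 pos [ 0.5505 -0.2467  0.1228] phi 11.23 tilt [ 0.002 -0.001 -1.   ] F [ 1.1 -0.6 -1. ] open 0.0554 | shift [ 0.0013 -0.0013  0.0151] turn 0.0
```

View pics/s2c.png

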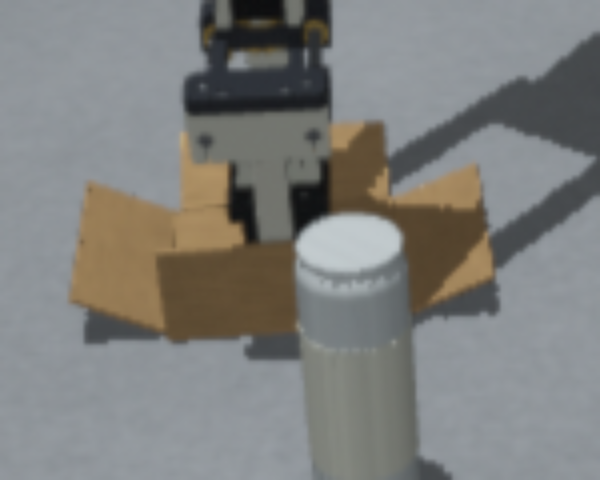

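The picture shows the meter above the middle of the floor, between the rear wall and the near flap. I lower it slowly and watch the force.

```bash

python3 -m jog '0.5 0 0 0.004 0;0.5 0 0 0.004 0;0.5 0 0 0.003 0;0.5 0 0 0.002 0;0.5 0 0 0 0;0.5 0 0 0 0' 
python3 -m jog '0.5 0 0 0.001 0;0.5 0 0 0.001 0;0.5 0 0 0.001 0;0.5 0 0 0 0'
```

```text
t: 7.22
tool_pos: [0.5496, -0.2465, 0.1081]
orientation: [-1.994, -2.427, 0.0]
force: [0.2, 0.4, -1.5]
opening: 0.0557
gripper_force: 25.0
t: 7.55
tool_pos: [0.5498, -0.2467, 0.1076]
orientation: [1.994, 2.427, -0.0]
force: [-9.6, 3.5, 18.8]
opening: 0.0561
gripper_force: 25.0
```

```bash

python3 -m jog '0.5 0 0 -0.0015 0;0.6 0 0 0 0;0.68 0 0 0 0;0.78 0 0 0 0;0.78 0 0 0 0;0.78 0 0 0 0' 
python3 -m jog '0.78 0 0 -0.005 0;0.78 0 0 -0.015 0;0.78 0 0 -0.025 0;0.78 0 0 -0.03 0;0.78 0 0 -0.03 0;0 0 -0.02 0 0;0 0 -0.03 0 0;0 0 -0.03 0 0;0 0 -0.03 0 0;0 0 -0.025 0 0'
python3 -c "
from h import *
C=np.array([.549,-.2457]);X=np.array([np.cos(.196),np.sin(.196)])
p=C-.15*X
go([*p,.094],11.2)
c=shot('top','t3.png');im=cv2.imread('pics/t3.png')
cv2.imwrite('pics/t3c.png',cv2.resize(im[160:270,325:450],None,fx=5,fy=5))"
```

```text
t: 8.05
tool_pos: [0.5495, -0.2464, 0.1063]
orientation: [-1.994, -2.427, 0.0]
force: [0.0, 0.6, -0.5]
opening: 0.0717
gripper_force: 0.0
t: 8.88
tool_pos: [0.4156, -0.2728, 0.2119]
orientation: [-1.994, -2.427, 0.0]
force: [-0.1, -0.3, 0.3]
opening: 0.0438
gripper_force: 0.0
t 8.88 pos [ 0.4156 -0.2728  0.2119] phi 11.19 tilt [-0. -0. -1.] F [-0.1 -0.3  0.3] open 0.0438 | shift [ 0.0006 -0.0138  0.1179] turn -0.0
```

View pics/t3c.png

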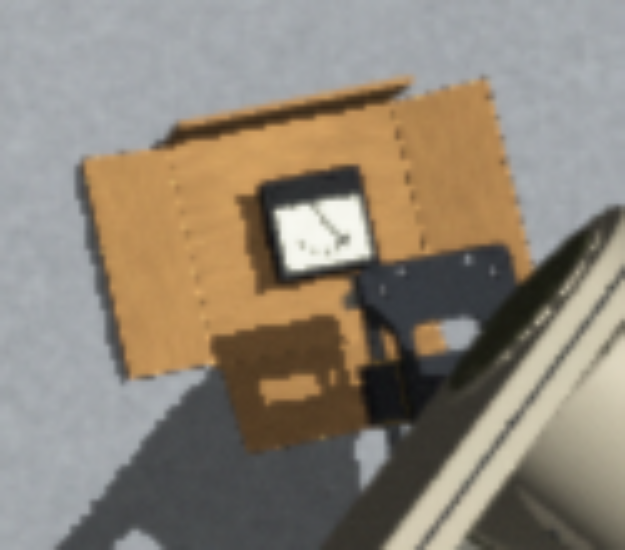

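The meter sits dial up in the middle of the floor (crop 318,222; the offset is parallax). Now the near flap.

```bash

python3 -m jog '0 0 -0.014 0 0;0 0 0 0.03 0;0 0 0 0.03 0;0 0 0 0.03 0;0 0 0 0.018 0;0 0 0 0.01 0;0 0 0 0 0;0 0 0 0 0' 
python3 -m jog '0 0 0.004 0 0;0 0 0.004 0 0;0 0 0.004 0 0;0 0 0.004 0 0;0 0 0 0 0;0 0 0 0 0'
python3 -c "
from h import *
C=np.array([.549,-.2457]);X=np.array([np.cos(.196),np.sin(.196)])
go([*C,.094],11.2)"
```

```text
t: 9.6
tool_pos: [0.4037, -0.2756, 0.0942]
orientation: [-1.994, -2.427, -0.0]
force: [0.4, 0.5, -0.1]
opening: 0.0008
gripper_force: 0.0
t: 10.1
tool_pos: [0.4197, -0.2723, 0.0941]
orientation: [1.993, 2.428, -0.0]
force: [-0.3, 0.2, -0.3]
opening: 0.0007
gripper_force: 0.0
t 10.1 pos [ 0.4197 -0.2723  0.0941] phi 11.22 tilt [ 0. -0. -1.] F [-0.3  0.2 -0.3] open 0.0007 | shift [9.00e-04 1.32e-01 1.00e-04] turn 0.0
```

```bash

python3 -m jog '0 0 0.003 0 0;0 0 0.003 -0.0045 0;0 0 0.004 -0.004 0;0 0 0.004 -0.0035 0;0 0 0.0045 -0.003 0;0 0 0.0045 -0.003 0;0 0 0.005 -0.0025 0;0 0 0.005 -0.002 0;0 0 0.005 -0.001 0' 
python3 -m jog '0 0 0.0055 -0.001 0;0 0 0.005 0 0;0 0 0 0 0;0 0 0 0 0'
python3 -c "
from h import *
C=np.array([.549,-.2457])
c=shot('scene','s4.png');im=cv2.imread('pics/s4.png')[150:270,150:300];cv2.imwrite('pics/s4c.png',cv2.resize(im,None,fx=4,fy=4))
go([*C,.094],11.2)"
```

```text
t: 10.85
tool_pos: [0.4573, -0.265, 0.1179]
orientation: [1.994, 2.426, 0.0]
force: [-0.0, 0.0, 1.7]
opening: 0.0006
gripper_force: 0.6
t: 11.18
tool_pos: [0.4671, -0.2626, 0.1179]
orientation: [-1.993, -2.428, -0.0]
force: [-0.3, -0.6, -0.2]
opening: 0.0007
gripper_force: 0.0
t 11.23 pos [ 0.4668 -0.2627  0.1179] phi 11.21 tilt [-0.  0. -1.] F [-0.7 -0.4  0.2] open 0.0006 | shift [0.0006 0.084  0.0238] turn 0.0
```

View pics/s4c.png

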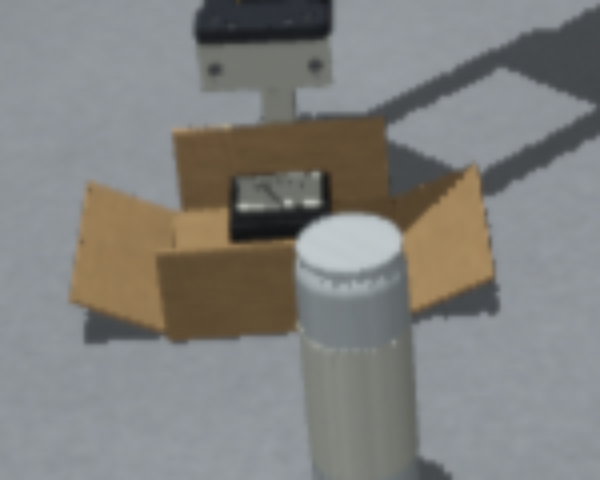

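```bash

python3 -m jog '0 0 0.001 0 0;0 0 0.001 0 0;0 0 0 0 0;0 0 0 0 0'
python3 -c "
from h import *
C=np.array([.549,-.2457]);X=np.array([np.cos(.196),np.sin(.196)]);Y=np.array([-X[1],X[0]])
c=shot('scene')
for n,p,z in(('near edge',(279,125),.059),('rear top',(240,246),.059)):
    q=ray(c,(150+(p[0]+.5)/4-.5,150+(p[1]+.5)/4-.5),z)[:2]-C;print(n,q@X,q@Y)
go([*C,.094],11.2)"
```

```text
t: 11.57
tool_pos: [0.4686, -0.2625, 0.1181]
orientation: [-1.994, -2.427, -0.0]
force: [-0.6, 0.5, 0.5]
opening: 0.0005
gripper_force: 0.1
near edge -0.06616370188757253 0.00044417748262261594
rear top 0.0640442849260674 -0.017275378581132834
t 11.62 pos [ 0.4687 -0.2625  0.1182] phi 11.18 tilt [-0.  0. -1.] F [-0.6 -0.6  0.1] open 0.0005 | shift [0.0009 0.0821 0.0242] turn -0.0
```

```bash

python3 -m jog '0 0 -0.015 0 0;0 0 -0.025 0 0;0 0 0 -0.03 0;0 0 0 -0.04 0;0 0 0 -0.04 0;0 0.03 0.025 -0.02 0;0 0.03 0.025 0 0;0 0.03 0.03 0 0;0 0.03 0.03 0 0;0 0.03 0.012 0 0'
python3 -m jog '0 0 0 0 0;0 0 0 0 0'
python3 -c "
from h import *
C=np.array([.549,-.2457]);X=np.array([np.cos(.196),np.sin(.196)]);Y=np.array([-X[1],X[0]])
go([*(C+.147*Y),.092],11.2)"
```

```text
t: 12.45
tool_pos: [0.5204, -0.1005, 0.248]
orientation: [1.993, 2.426, 0.002]
force: [1.1, 0.1, -0.8]
opening: 0.0005
gripper_force: 0.0
t: 12.62
tool_pos: [0.5185, -0.101, 0.2472]
orientation: [-1.99, -2.431, 0.0]
force: [0.9, 0.4, -0.3]
opening: 0.0006
gripper_force: 0.0
t 12.62 pos [ 0.5185 -0.101   0.2472] phi 11.39 tilt [-0. -0. -1.] F [ 0.9  0.4 -0.3] open 0.0006 | shift [-0.0009  0.0017  0.1552] turn 0.2
```

```bash

python3 -m jog '0 0 0.002 0.035 0;0 0 0 0.035 0;0 0 0 0.035 0;0 0 0 0.025 0;0 0 0 0.015 0;0 0 0 0.01 0;0 0 0 0 0;0 0 0 0 0'
python3 -m jog '0 -0.007 0 0 0;0 -0.007 0 0 0;0 -0.006 0 0 0;0 0 0 0 0;0 0 0 0 0'
python3 -c "
from h import *
C=np.array([.549,-.2457]);X=np.array([np.cos(.196),np.sin(.196)]);Y=np.array([-X[1],X[0]])
go([*C,.092],11.2)"
```

```text
t: 13.28
tool_pos: [0.5202, -0.103, 0.0925]
orientation: [-1.996, -2.426, 0.0]
force: [0.5, -0.3, 1.0]
opening: 0.0008
gripper_force: 0.0
t: 13.7
tool_pos: [0.5251, -0.1217, 0.0935]
orientation: [1.994, 2.426, 0.004]
force: [0.3, 6.1, 3.1]
opening: 0.0003
gripper_force: 3.0
t 13.7 pos [ 0.5251 -0.1217  0.0935] phi 11.16 tilt [ 0.002  0.001 -1.   ] F [0.3 6.1 3.1] open 0.0003 | shift [-0.1263 -0.0006  0.0014] turn -0.0
```

```bash

python3 -m jog '0 -0.0015 0 -0.006 0;0 -0.003 0 -0.006 0;0 -0.004 0 -0.005 0;0 -0.0045 0 -0.0045 0;0 -0.005 0 -0.004 0;0 -0.0055 0 -0.0035 0;0 -0.006 0 -0.0025 0;0 -0.006 0 -0.002 0;0 -0.006 0 -0.001 0;0 -0.005 0 0 0'
python3 -m jog '0 -0.002 0 0 0;0 -0.001 0 0 0;0 0 0 0 0;0 0 0 0 0'
python3 -c "
from h import *
C=np.array([.549,-.2457])
c=shot('scene','s5.png');im=cv2.imread('pics/s5.png')[150:270,150:300];cv2.imwrite('pics/s5c.png',cv2.resize(im,None,fx=4,fy=4))
go([*C,.094],11.2)"
```

```text
t: 14.53
tool_pos: [0.5333, -0.1683, 0.1269]
orientation: [1.994, 2.427, -0.0]
force: [0.3, 0.8, 0.6]
opening: 0.0003
gripper_force: 0.4
t: 14.87
tool_pos: [0.5335, -0.1702, 0.1264]
orientation: [-1.994, -2.427, 0.0]
force: [0.4, 0.1, -1.0]
opening: 0.0006
gripper_force: 0.0
t 14.92 pos [ 0.5336 -0.1701  0.1264] phi 11.19 tilt [-0.001  0.    -1.   ] F [ 0.2 -0.   0.9] open 0.0002 | shift [-0.0772  0.0005  0.0324] turn -0.0
```

View pics/s5c.png

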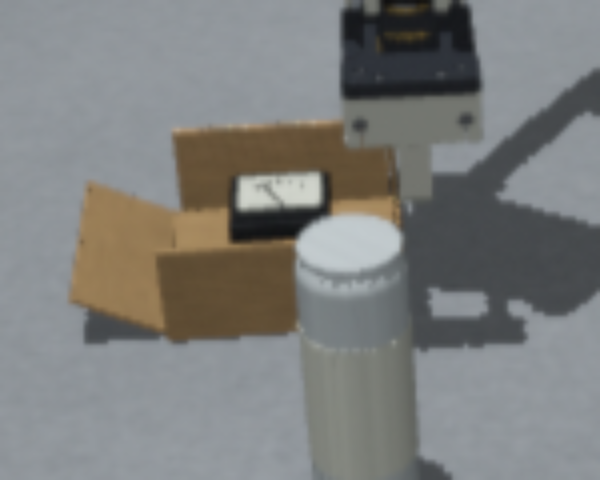

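```bash

python3 -m jog '0 -0.001 0 0 0;0 0 0 0 0;0 0.015 0 0 0;0 0.02 0 0 0;0 0 0 -0.03 0;0 0 0 -0.035 0;0 0 0 -0.035 0;0 -0.025 0 -0.02 0;0 -0.035 0 0 0;0 -0.035 0 0 0'
python3 -m jog '0 -0.035 0 0 0;0 -0.035 0 0 0;0 -0.035 0 0 0;0 -0.035 0 0 0;0 -0.025 0 0 0;0 0 0 0 0;0 0 0 0 0'
python3 -c "
from h import *
C=np.array([.549,-.2457]);X=np.array([np.cos(.196),np.sin(.196)]);Y=np.array([-X[1],X[0]])
c=shot('top','t6.png');im=cv2.imread('pics/t6.png')
cv2.imwrite('pics/t6c.png',cv2.resize(im[160:270,325:450],None,fx=5,fy=5))
go([*(C-.147*Y),.094],11.2)"
```

```text
t: 15.75
tool_pos: [0.547, -0.2301, 0.2498]
orientation: [1.988, 2.426, 0.002]
force: [1.6, 0.4, -1.2]
opening: 0.0007
gripper_force: 0.0
t: 16.33
tool_pos: [0.5774, -0.3923, 0.2459]
orientation: [-1.996, -2.425, -0.0]
force: [-0.2, 1.1, -0.6]
opening: 0.0005
gripper_force: 0.0
t 16.38 pos [ 0.5776 -0.3912  0.2462] phi 11.16 tilt [-0.001  0.001 -1.   ] F [-0.   1.4  0. ] open 0.0006 | shift [0.0011 0.0004 0.1522] turn -0.0
```

View pics/t6c.png

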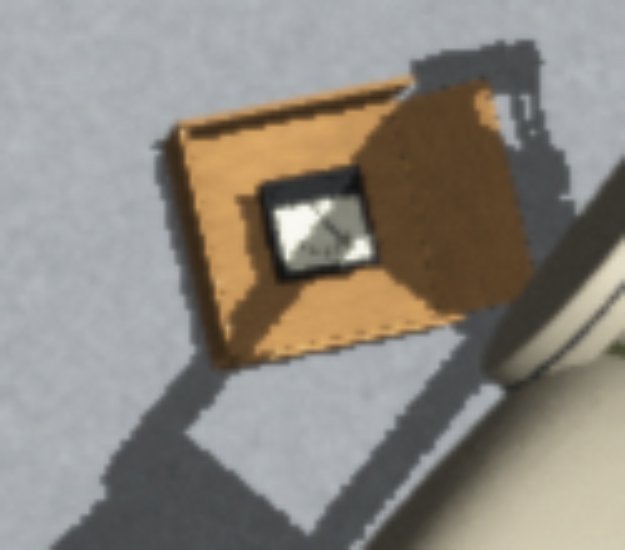

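The near and left walls stand upright and the meter has not moved. Only the right flap (crop 450,200) is left.

```bash

python3 -m jog '0 0 0 0.035 0;0 0 0 0.035 0;0 0 0 0.035 0;0 0 0 0.025 0;0 0 0 0.015 0;0 0 0 0.007 0;0 0 0 0 0;0 0 0 0 0'
python3 -m jog '0 0.007 0 0 0;0 0.007 0 0 0;0 0.006 0 0 0;0 0 0 0 0;0 0 0 0 0'
python3 -c "
from h import *
go([.549,-.2457,.092],11.2)"
```

```text
t: 17.05
tool_pos: [0.5785, -0.3919, 0.0965]
orientation: [1.992, 2.426, 0.0]
force: [0.4, -0.7, 0.6]
opening: 0.0007
gripper_force: 0.0
t: 17.47
tool_pos: [0.5739, -0.3719, 0.0955]
orientation: [1.993, 2.427, 0.0]
force: [-0.0, -0.0, -1.0]
opening: 0.0005
gripper_force: 0.0
t 17.47 pos [ 0.5739 -0.3719  0.0955] phi 11.23 tilt [ 0.001 -0.001 -1.   ] F [-0. -0. -1.] open 0.0005 | shift [1.286e-01 1.000e-04 3.400e-03] turn 0.0
```

```bash

python3 -m jog '0 0.004 0 0 0;0 0.0035 0 -0.0055 0;0 0.004 0 -0.005 0;0 0.0045 0 -0.0045 0;0 0.005 0 -0.004 0;0 0.0055 0 -0.0035 0;0 0.006 0 -0.0025 0;0 0.006 0 -0.002 0;0 0.006 0 -0.001 0;0 0.005 0 0 0'
python3 -m jog '0 0.002 0 0 0;0 0.001 0 0 0;0 0.0005 0 0 0;0 0 0 0 0'
python3 -m jog '0 -0.015 0 0 0;0 -0.02 0 0 0;0 -0.02 0 0 0;0 0 0 -0.03 0;0 0 0 -0.035 0;0 0 0 -0.035 0;0 0 0 -0.035 0;0 0 0 -0.03 0;0 0 0 0 0'
python3 -c "
from h import *
a=shot('top');b=shot('scene')
A=cv2.resize(a['color'][160:270,340:430,::-1],None,fx=4,fy=4);B=cv2.resize(b['color'][150:260,150:280,::-1],None,fx=3.4,fy=4)
cv2.imwrite('pics/f7.png',np.hstack([A,B]))
go([.549,-.2457,.092],11.2)"
```

```text
t: 18.3
tool_pos: [0.5641, -0.3229, 0.123]
orientation: [1.994, 2.428, 0.0]
force: [-0.1, -1.1, 0.4]
opening: 0.0
gripper_force: 0.4
t: 18.63
tool_pos: [0.5633, -0.3201, 0.1224]
orientation: [-1.994, -2.427, -0.0]
force: [0.7, -0.1, -0.0]
opening: 0.0005
gripper_force: 0.0
t: 19.38
tool_pos: [0.5761, -0.3761, 0.2969]
orientation: [1.987, 2.418, 0.001]
force: [0.7, 0.3, 2.0]
opening: 0.0006
gripper_force: 0.0
t 19.48 pos [ 0.5747 -0.375   0.2899] phi 11.17 tilt [ 0.003 -0.002 -1.   ] F [ 0.4  0.2 -0.7] open 0.0009 | shift [ 0.1324 -0.0007  0.1975] turn -0.0
```

View pics/f7.png

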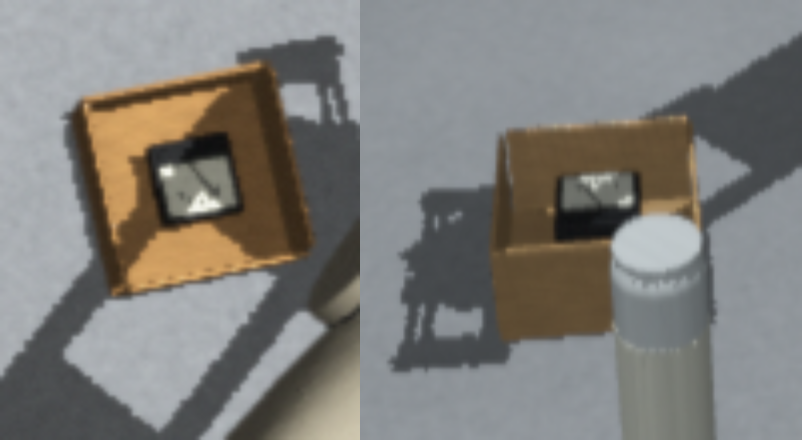

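```bash
python3 - <<'E'
from h import *
C=np.array([.549,-.2457]);X=np.array([np.cos(.196),np.sin(.196)]);Y=np.array([-X[1],X[0]])
c=shot('top')
for n,p in(('left',(98,198)),('near',(214,273)),('right',(290,157)),('rear',(175,82))):
    q=ray(c,(340+p[0]/4-.4,160+p[1]/4-.4),.059)[:2]-C;print(n,q@X,q@Y)
E
```

```text
left -0.0016615752909965812 0.06997986518155491
near -0.06438804802631393 0.0034244886437169476
right 0.0031605978572706965 -0.062710285245946
rear 0.06662264467517012 0.0035366068509805008
```

```bash
python3 -c "
from plant import robot
print(robot.close_job())"
```

```text
the job is handed in; nothing more can be done
None
```

I handed the job in at about 20 s: the square meter sits dial up in the middle of the carton floor, all three flaps measure upright, the other two parts were left in the bin and the arm stayed clear of the things around; no verdict came back.

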